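Find the index notch of a drilling fixture and lock it

ROBOT

A 6-joint arm with a two-finger parallel gripper is mounted at the origin on a cart in front of the work surface, level with it; the furniture and walls round the work are solid. World frame = base frame: x ahead of the robot, y to its left, z up, the work surface at z = 0. Lengths are in mm, angles in rad, forces in N, time in s.
With the tool pointing down it reaches from about 375 to 750 mm from the base axis. Payload 9 kg.
Tool frame: the origin (TCP) lies on the centre line of the jaws, within the pads' length; the fingertips stand 8 mm ahead of it and the grasp point (between the pads) lies 11 mm behind it; z points along the fingers, y is the line along which they close (so a half turn about z gives the same grasp; the last joint's range is limited). The gripper opens to 85 mm and grips with 20 to 120 N. Pads are 22 mm wide; open, the fingers measure 114 mm over their backs; the gripper's body (76 mm by 85 mm) begins 54 mm behind the grasp point. The pads swing forward as they close: fully open they stand 13 mm farther back than shut.
Start: joints at [1.112, 0.104, 0.097, 1.564, 0, 1.353], TCP at [143.09, 582.719, 239.331] pointing down, gripper open.
Joint ranges: [-2.99, 2.99], [-0.84, 1.86], [-1.1, 1.16], [-1.84, 2.11], [-1.51, 1.56], [-3.14, 3.14]. Speed limits (rad/s): [2.22, 2.22, 2.57, 3.14, 3.14, 3.14].

INTERFACE

Orientations are given as a unit quaternion [w, x, y, z].
In Python, from workcell import robot gives the robot as it stands.
- The arm moves only by the shell command python3 -m creep 'ROWS' [FORCE]. ROWS is JSON, one flat list of numbers, 5 for each row, row after row: the shift along the tool's x, y, z in cm, then the turn about the tool's z in degrees, then the opening, from 0 (shut) to 1 (fully open). In form: [dx, dy, dz, twist, grip, dx, dy, dz, twist, grip, ...]. A call has 1 to 5 rows; each row shifts and turns the commanded pose from where the row before left it, along the tool's axes as they then stand; what a row does not reach is not made up. A row lasts 1/12 s, in which the tool goes at most 41.7 mm and 7.16 degrees, less where a joint would pass 70% of its speed; a pose out of reach is approached as far as the arm can. A call is refused whole if a number of a shift passes 4.17 or a number of a turn 7.16, either way. A call with a gripper value outside its range is refused whole. The fingers move at their own pace and stop on an object; FORCE is the grip in N (left out, the last holds). Time passes only in rows, so rows that do not move let the fingers close. It gives the time, the measured TCP pose, the force, the opening and the grip force at its end, in the units of the state.
- robot.sense(): the state, without advancing time (a new reading comes with each control period).
- robot.capture(name): name is "scene" or "top"; returns a dict with "img" (384x512x3 uint8, red, green, blue), "range_z" (384x512 float32, mm along the optical axis (not along the pixel's ray), 0 where there is no reading), "camera_matrix" (3x3 intrinsics, pixels), "world_from_camera" (4x4, takes a point from camera to world coordinates). Camera axes: x right, y down, z forward; pixel columns grow to the right and rows downward; lengths in mm; the calibration is good to about 2 mm. A picture is of the moment at which its call begins.
- robot.finish_job(): hands the job in; it is judged then, once.
Trained networks look in a picture, given as the dict that the camera call returned (one of the last four; its "shot" number tells which), for a name from the list of things; names that differ only in an ending like _2 or _b are one class to them, and where a whole thing is asked for, a point or a joint stands for the part that bears it (a point fixed in the world has none). Each returns a list of dicts, best first, with "confidence" (0 to 1); they miss things now and then, are a little off and sometimes report something else, mostly with a low value. They report only what shows in the picture. A call takes as long as a camera call. They do not tell look-alikes from the thing itself.
- robot.find_in(target, picture): "at" ([column, row] in pixels, amid what is visible of it).
The state is a dict: "clock": time; "qpos": joint angles; "joint_velocities": joint speeds; "joint_efforts": joint torques, N m; "ee_pos": TCP position; "tool_rot": TCP orientation; "ft_force": force on the tool from outside, world axes, zero at the start; "torque": the same for the moment, N m; "gripper_width": finger opening in mm; "gripper_force": force on a finger pad.
Only numpy, scipy, OpenCV 4.12 (cv2) and the standard library are available. Lean on these libraries where they do the work, as an engineer would, in place of code of your own. Each camera call takes 0.05 s, during which the arm holds its last target. There are 200 camera calls.

TASK

Bring the round drilling fixture to its next index station and lock it: turn the black bar grip slowly clockwise (seen from above) until you feel the turning resistance dip where the hidden notch lies, then push the grip all the way down there, gently, so that its lock pin drops home instead of being forced down on solid plate, and let go. Leave the other things on the bench where they are.

Things in the scene. Friction and masses are not known exactly. Their poses are not given: they have to be found in the camera images.
- fixture_base: the fixture's fixed base, screwed to the bench: a steel plate 170 x 170 x 10 mm with a grey round housing (diameter 152 mm at the foot, 140 mm above, top at 40 mm) that hides the index plate. Origin: centre of the underside, on the turning axis; z up
- table_center (a point): point on the turning axis at the top of the turning table's beech blank, 70 mm above the bench. The table: aluminium disc of diameter 148 mm, z 41.5 to 52 mm; on it a round beech blank of diameter 140 mm, z 52 to 70 mm; a steel washer of diameter 42 mm up to 74 mm; from it a collar of diameter 24 mm rises to the black bar grip
- grip_top (a point): centre of the top face of the black bar grip, on the turning axis, 114 mm above the bench when the grip is up. The bar is 62 mm long, 16 mm wide and 30 mm high (its underside 84 mm above the bench when up). Axes: x along the bar's length, y across its width, z up; it turns with the table and goes down with the grip
- table (a joint): turning angle of table and grip, rad; grows clockwise seen from above; hard stops at -0.05 and 1.75. Starts between 0 and 0.3. The one hidden notch lies at an unknown angle between 0.65 and 1.35, drawn anew each time, marked nowhere. A sprung ball pulls the table to the notch's middle from about 0.07 rad either side; let go there, it settles at the middle by itself
- grip (a joint): how far the grip is pushed down, m: 0 up (as it starts), 0.008 fully down at its stop. It slides with about 4 N of friction and stays where it is left; there is no return spring
- lock_pin (a joint): how far the sprung lock pin under the grip is pushed back into the grip, m: 0 when the pin is free (as at the start, and when it is home in its notch). Off the notch the pin meets solid plate after about 1.5 mm of grip travel and each further mm adds about 2.5 N to the push. The pin enters its notch when the table is within about 0.05 rad of the notch's middle
- fixture_center (a point): point on the turning axis at the top of the grey housing, 40 mm above the bench. What is felt about this axis: slow turning costs a steady 0.15 to 0.2 N m (nearly nothing at a stop); entering the notch the torque reverses, the table pulling ahead by 0.1 to 0.4 N m over about 0.07 rad; past the middle it pushes back with 0.4 to 0.7 N m over the next 0.07 rad, then is steady again
- wood_block_5: bystander: loose square brown offcut block 79 x 79 x 19 mm, left of the fixture; origin under its centre
- tape_measure: bystander: loose tape measure 80 x 80 x 38 mm, beyond the fixture; origin under its centre
- spring_clamp: bystander: loose spring clamp 130 x 94 x 29 mm, right of the fixture; origin under its centre
Not all that is in view belongs to the job. Of the things that look like the fixture_base, the larger one is meant.

How it is judged:
By the outcome, as a careful person would: the job done as asked, in the order asked, and still so for the second after the job is handed in, with the robot touching nothing.
It also fails if it takes over 64 s, if anything falls off the work surface, if the arm or the gripper's body presses on something with over 40 N, if the wrist force passes 120 N, or if a joint passes its speed limit or range.

## Working session

There is one attempt and no reset: what is moved stays moved. The work goes in short steps, Python scripts to look and compute and a shell command to move; the robot and the scene stay as the last step left them, time stands still between calls to the robot, and variables do not carry over. Pictures are saved under pics/ and viewed, at most 10 in all, crops included, and the job is handed in when it is done.

```bash
mkdir -p pics; ls
python3 - <<'E'
from workcell import robot
import cv2,numpy as np
ims=[]
for n in("scene","top"):
    p=robot.capture(n)
    np.savez(f"{n}.npz",**{k:p[k] for k in("img","range_z","camera_matrix","world_from_camera")})
    im=p["img"][:,:,::-1].copy()
    ims.append(im)
    K=p["camera_matrix"];T=p["world_from_camera"]
    for t in("fixture_base","grip_top","table_center"):
        for d in robot.find_in(t,p)[:3]:
            u,v=d["at"];z=p["range_z"][int(v),int(u)]
            w=T@np.append(z*np.linalg.inv(K)@[u,v,1],1)
            print(n,t,d["at"],round(d["confidence"],2),w[:3].round(1))
cv2.imwrite("pics/a.png",cv2.resize(np.vstack(ims),(800//2+0,600)))
cv2.imwrite("pics/top.png",ims[1]);cv2.imwrite("pics/scene.png",ims[0])
print(robot.sense())
E
```

```text
pics
scene fixture_base [265.4, 231.6] 0.97 [517.9  84.9  70.4]
scene grip_top [263.5, 210.6] 0.52 [547.4  65.2 113.3]
scene grip_top [170.3, 246.9] 0.48 [630.7 296.3  84.3]
scene table_center [264.2, 217.6] 0.74 [538.5  70.8  97.3]
scene table_center [174.2, 256.5] 0.74 [620.3 298.6  54. ]
top fixture_base [164.1, 175.8] 0.72 [617.4 283.6  52.7]
top fixture_base [248.4, 201.7] 0.65 [540.8  57.3 111.6]
top grip_top [248.2, 192.8] 0.65 [562.4  57.7 115.3]
top table_center [163.3, 169.4] 0.8 [634.  285.4  56.2]
top table_center [246.4, 202.5] 0.55 [538.8  62.2 111.8]
{'clock': 0.4, 'qpos': array([ 1.11230913e+00,  1.04201128e-01,  9.71905504e-02,  1.56389238e+00,
       -9.39155858e-06,  1.35310566e+00]), 'joint_velocities': array([ 6.83346949e-04,  9.02841472e-04,  1.62101227e-03,  5.54532253e-04,
       -1.01111720e-03,  4.89236605e-05]), 'joint_efforts': array([-3.15869795e-03, -5.56087410e+01,  5.03183985e+01,  3.85395979e-03,
       -3.75165473e-04, -4.62652380e-06]), 'ee_pos': array([143.06695935, 582.67804601, 239.21115588]), 'tool_rot': array([-1.32547198e-05,  1.20107599e-01,  9.92760878e-01, -5.18569196e-05]), 'ft_force': array([-0.44722622, -0.68019934,  0.86841934]), 'torque': array([ 0.03939252, -0.02874097,  0.01712144]), 'gripper_force': 0.0, 'gripper_width': 85.5757871518563}
```

View pics/top.png

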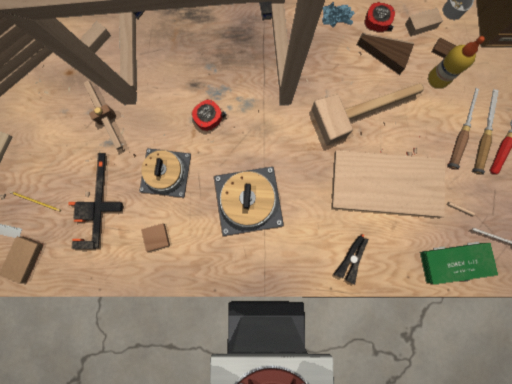

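View pics/scene.png

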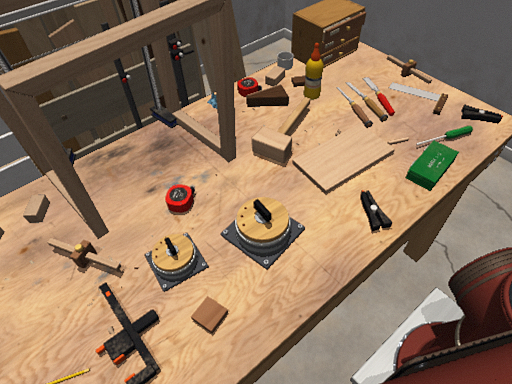

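The larger fixture is at top (248,200) and scene (263,225); its black bar runs almost along the image column. The smaller look-alike is at top (164,172). Next I measure the bar's axis and centre.

Run:
```python
import numpy as np,cv2
for n in("scene","top"):
    p=np.load(n+".npz");K=p["camera_matrix"];T=p["world_from_camera"];Z=p["range_z"]
    v,u=np.mgrid[:384,:512]
    P=np.stack([(u-K[0,2])/K[0,0]*Z,(v-K[1,2])/K[1,1]*Z,Z,np.ones_like(Z)],-1)@T.T
    X=P[...,:3];ok=(Z>0)&(np.hypot(X[...,0]-545,X[...,1]-60)<130)
    print(n,"cam",T[:3,3].round())
    for lo,hi in((107,122),(64,73)):
        m=ok&(X[...,2]>lo)&(X[...,2]<hi);q=X[m]
        r=cv2.minAreaRect(q[:,:2].astype(np.float32))
        c,V=np.linalg.eigh(np.cov(q[:,:2].T));a=V[:,1]
        print(lo,len(q),q.mean(0).round(1),"rect",np.round(r[0],1),np.round(r[1],1),r[2],"pca deg",np.degrees(np.arctan2(a[1],a[0])).round(1), "circ",np.round(cv2.minEnclosingCircle(q[:,:2].astype(np.float32)),1) if 0 else cv2.minEnclosingCircle(q[:,:2].astype(np.float32)))
    # obstacles high above bench near work
    m=(Z>0)&(X[...,2]>130)&(X[...,0]<800)&(X[...,0]>300)&(abs(X[...,1])<700);q=X[m]
    if len(q):print("high",len(q),q.min(0).round(),q.max(0).round())
    m=(Z>0)&(X[...,2]>0.1+25)&ok&(X[...,2]<50);q=X[m];print(q.mean(0).round(1))
```

```text
scene cam [105. 430. 874.]
107 140 [556.7  63.4 114.1] rect [558.5  61.8] [16.2 61.4] 85.76554870605469 pca deg 176.7 circ ((558.7355346679688, 62.65950012207031), 30.924631118774414)
64 1291 [552.4  66.7  70.9] rect [558.4  61.9] [137.  137.6] 12.495051383972168 pca deg 66.5 circ ((558.9988403320312, 61.166011810302734), 71.0704345703125)
high 4683 [777.  87. 331.] [800. 418. 526.]
[512.3  98.   36. ]
top cam [437.  32. 997.]
107 161 [555.4  62.1 113.6] rect [555.4  62.4] [16.1 60.3] 86.31205749511719 pca deg 175.9 circ ((555.2752685546875, 60.835453033447266), 30.62830352783203)
64 1899 [554.5  62.1  70.1] rect [556.4  62.4] [134.8 136.2] 89.80131530761719 pca deg 83.4 circ ((556.006103515625, 62.27809524536133), 69.81160736083984)
high 4043 [777. 100. 311.] [800. 420. 522.]
[514.   51.4  48.7]
```

Centre is about (557, 62) with the bar about 4° off the x axis; heights 114 and 70 match the data. I'll move over it, staying high.

```bash
R='x'
python3 -m creep '[-1.0,-0.8,0,0,1,-2.1,-1.63,0,0,1,-2.1,-1.63,0,0,1,-2.1,-1.63,0,0,1,-2.1,-1.63,0,0,1]'
python3 -m creep '[-2.1,-1.63,0,0,1,-2.1,-1.63,0,0,1,-2.1,-1.63,0,0,1,-2.1,-1.63,0,0,1,-2.1,-1.63,0,0,1]'
python3 -m creep '[-2.1,-1.63,0,0,1,-2.1,-1.63,0,0,1,-2.1,-1.63,0,0,1,-2.1,-1.63,0,0,1,-2.1,-1.63,0,0,1]'
python3 -m creep '[-2.1,-1.63,0,0,1,-2.1,-1.63,0,0,1,-2.1,-1.63,0,0,1,-2.1,-1.63,0,0,1,-2.1,-1.63,0,0,1]'
python3 -m creep '[-2.1,-1.63,0,-3,1,-2.1,-1.63,0,-3,1,-2.1,-1.63,0,-4,1,0,0,0,0,1,0,0,0,0,1]'
cat > st.py <<'E'
from workcell import robot
import numpy as np
from scipy.spatial.transform import Rotation as R
def st(c=(557,62)):
    s=robot.sense();M=R.from_quat(s["tool_rot"],scalar_first=True).as_matrix()
    p=s["ee_pos"];d=np.array([c[0]-p[0],c[1]-p[1],0])
    print("t",round(s["clock"],2),"pos",p.round(1),"yaw_y",np.degrees(np.arctan2(M[1,1],M[0,1])).round(2),"tilt",M[:,2].round(3),"to centre, tool cm",(M.T@d/10).round(2),"F",s["ft_force"].round(1),"T",s["torque"].round(2),"w",round(s["gripper_width"],1),"q",s["qpos"].round(2))
if __name__=="__main__":st()
E
python3 st.py
```

```text
clock: 0.82
ee_pos: [217.4, 488.3, 239.3]
tool_rot: [0.0, 0.12, 0.993, 0.0]
ft_force: [0.7, -0.6, -0.6]
gripper_width: 85.7
gripper_force: 0.0
clock: 1.23
ee_pos: [300.1, 384.0, 239.5]
tool_rot: [0.0, 0.12, 0.993, 0.0]
ft_force: [0.7, -0.1, -0.3]
gripper_width: 85.4
gripper_force: 0.0
clock: 1.65
ee_pos: [382.6, 279.7, 239.5]
tool_rot: [0.0, 0.12, 0.993, 0.0]
ft_force: [-0.6, 0.2, -0.3]
gripper_width: 85.5
gripper_force: 0.0
clock: 2.07
ee_pos: [465.2, 175.5, 239.5]
tool_rot: [0.0, 0.12, 0.993, 0.0]
ft_force: [0.1, 0.9, 0.2]
gripper_width: 85.5
gripper_force: 0.0
clock: 2.48
ee_pos: [517.6, 116.0, 239.0]
tool_rot: [-0.0, 0.034, 0.999, 0.0]
ft_force: [1.2, 0.2, 0.8]
gripper_width: 85.3
gripper_force: 0.0
t 2.48 pos [517.6 116.  239. ] yaw_y 86.06 tilt [-0.001  0.    -1.   ] to centre, tool cm [-4.31 -5.11 -0.  ] F [1.2 0.2 0.8] T [-0.01  0.01 -0.04] w 85.3 q [-0.03 -0.11 -0.11  1.56  0.    0.04]
```

```bash
python3 -m creep '[-1.45,-1.7,0,0,1,-1.45,-1.7,0,0,1,-1.4,-1.7,0,0,1,0,0,2,0,1,0,0,2,0,1]'
python3 -m creep '[0,0,2.5,0,1,0,0,2,0,1,0,0,1.5,0,1,0,0,0,0,1,0,0,0,0,1]'
python3 st.py
python3 - <<'E'
from workcell import robot
import cv2
cv2.imwrite("pics/c.png",cv2.resize(robot.capture("scene")["img"][120:312,130:386,::-1],None,fx=3,fy=3))
E
```

```text
clock: 2.9
ee_pos: [557.5, 63.1, 200.0]
tool_rot: [0.001, 0.034, 0.999, 0.0]
ft_force: [-0.2, 0.7, -0.3]
gripper_width: 85.5
gripper_force: 0.0
clock: 3.32
ee_pos: [555.8, 64.0, 139.2]
tool_rot: [-0.001, 0.033, 0.999, 0.0]
ft_force: [0.4, 0.3, 0.1]
gripper_width: 85.4
gripper_force: 0.0
t 3.32 pos [555.8  64.  139.2] yaw_y 86.22 tilt [-0.001  0.    -1.   ] to centre, tool cm [-0.13 -0.19 -0.  ] F [0.4 0.3 0.1] T [ 0.07 -0.06 -0.01] w 85.4 q [-0.12 -0.01 -0.2   1.38  0.   -0.05]
```

View pics/c.png

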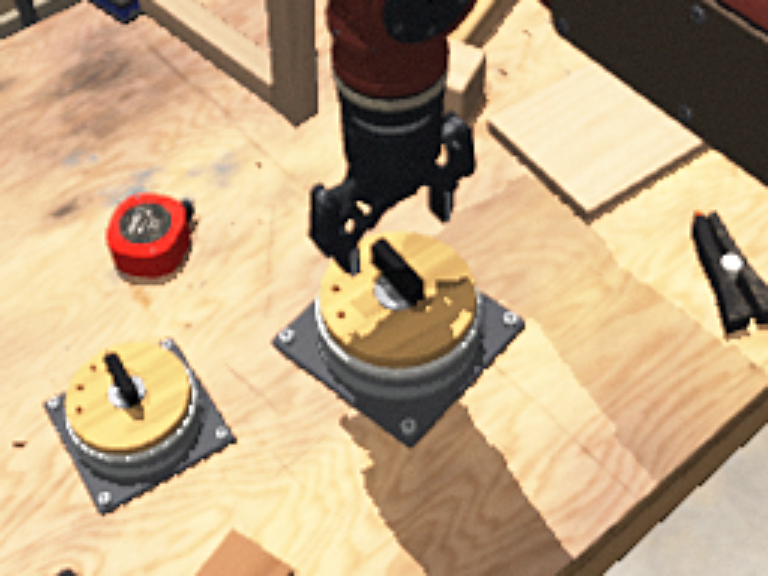

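The open jaws straddle the bar, at crop (395,270). I'll lower and close.

```bash
python3 -m creep '[-0.13,-0.19,1.5,0,1,0,0,1.5,0,1,0,0,1.1,0,1,0,0,0.5,0,1,0,0,0,0,1]' 60
python3 st.py
python3 -m creep '[0,0,0,0,0.3,0,0,0,0,0.3,0,0,0,0,0.3,0,0,0,0,0.3,0,0,0,0,0.3]' 60
python3 st.py
python3 -m creep '[0,0,0,0,0.1,0,0,0,0,0.1,0,0,0,0,0.1,0,0,0,0,0.1,0,0,0,0,0.1]' 60
python3 st.py
```

```text
clock: 3.78
ee_pos: [557.5, 61.4, 92.9]
tool_rot: [-0.0, 0.033, 0.999, 0.0]
ft_force: [0.3, -0.2, -0.2]
gripper_width: 85.5
gripper_force: 0.0
t 3.78 pos [557.5  61.4  92.9] yaw_y 86.2 tilt [-0.001  0.    -1.   ] to centre, tool cm [0.06 0.06 0.  ] F [ 0.3 -0.2 -0.2] T [-0.03  0.   -0.01] w 85.5 q [-0.12  0.01 -0.26  1.3   0.   -0.06]
clock: 4.2
ee_pos: [558.2, 61.1, 93.8]
tool_rot: [0.0, 0.033, 0.999, 0.0]
ft_force: [-0.5, 0.3, -0.2]
gripper_width: 26.3
gripper_force: 0.0
t 4.2 pos [558.2  61.1  93.8] yaw_y 86.2 tilt [ 0.001 -0.    -1.   ] to centre, tool cm [ 0.12  0.08 -0.  ] F [-0.5  0.3 -0.2] T [ 0.04 -0.02 -0.02] w 26.3 q [-0.12  0.01 -0.26  1.3   0.   -0.06]
clock: 4.62
ee_pos: [558.1, 61.2, 93.4]
tool_rot: [0.0, 0.033, 0.999, 0.0]
ft_force: [0.5, 0.4, 0.5]
gripper_width: 15.3
gripper_force: 59.9
t 4.62 pos [558.1  61.2  93.4] yaw_y 86.2 tilt [ 0.  0. -1.] to centre, tool cm [ 0.11  0.08 -0.  ] F [0.5 0.4 0.5] T [ 0.05 -0.12 -0.1 ] w 15.3 q [-0.12  0.01 -0.26  1.29  0.   -0.06]
```

Gripped, with hardly any side force. I'll start turning slowly clockwise (+twist) and watch the torque.

```bash
python3 -m creep '[0,0,0,0.8,0.1,0,0,0,0.8,0.1,0,0,0,0.8,0.1]' >/dev/null; python3 st.py
python3 -m creep '[0,0,0,0.8,0.1,0,0,0,0.8,0.1,0,0,0,0.8,0.1]' >/dev/null; python3 st.py
python3 -m creep '[0,0,0,0.8,0.1,0,0,0,0.8,0.1,0,0,0,0.8,0.1]' >/dev/null; python3 st.py
python3 -m creep '[0,0,0,0.8,0.1,0,0,0,0.8,0.1,0,0,0,0.8,0.1]' >/dev/null; python3 st.py
```

```text
t 4.87 pos [558.   61.2  93.3] yaw_y 83.74 tilt [ 0.  0. -1.] to centre, tool cm [ 0.11  0.07 -0.  ] F [ 0.2 -0.1  1.1] T [ 0.05 -0.27  0.33] w 15.4 q [-0.12  0.01 -0.26  1.29  0.   -0.01]
t 5.12 pos [558.   61.2  93.4] yaw_y 81.33 tilt [ 0.  0. -1.] to centre, tool cm [ 0.11  0.07 -0.  ] F [1.7 0.  0.8] T [ 0.09 -0.35  0.39] w 14.8 q [-0.12  0.01 -0.26  1.29  0.    0.03]
t 5.37 pos [558.   61.2  93.4] yaw_y 78.92 tilt [ 0.  0. -1.] to centre, tool cm [ 0.12  0.06 -0.  ] F [1.9 0.2 0.5] T [ 0.09 -0.38  0.35] w 15.0 q [-0.12  0.01 -0.26  1.29  0.    0.07]
t 5.62 pos [558.   61.2  93.4] yaw_y 76.52 tilt [ 0.  0. -1.] to centre, tool cm [ 0.12  0.06 -0.  ] F [ 2.5  0.3 -0.5] T [ 0.16 -0.51  0.38] w 14.8 q [-0.12  0.01 -0.26  1.29  0.    0.11]
```

```bash
cat > s.py <<'E'
from workcell import robot
import numpy as np
from scipy.spatial.transform import Rotation as R
s=robot.sense();M=R.from_quat(s["tool_rot"],scalar_first=True).as_matrix()
print(round(s["clock"],2),"turned",round(86.2-np.degrees(np.arctan2(M[1,1],M[0,1])),2),"F",s["ft_force"].round(1),"Tz",s["torque"][2].round(3),"q6",s["qpos"][5].round(2),"z",s["ee_pos"][2].round(1))
E
python3 -m creep '[0,0,0,0.8,0.1,0,0,0,0.8,0.1,0,0,0,0.8,0.1,0,0,0,0.8,0.1,0,0,0,0.8,0.1]' >/dev/null; python3 s.py
python3 -m creep '[0,0,0,0.5,0.1,0,0,0,0.5,0.1]' >/dev/null; python3 s.py
python3 -m creep '[0,0,0,0.5,0.1,0,0,0,0.5,0.1]' >/dev/null; python3 s.py
python3 -m creep '[0,0,0,0.5,0.1,0,0,0,0.5,0.1]' >/dev/null; python3 s.py
python3 -m creep '[0,0,0,0.5,0.1,0,0,0,0.5,0.1]' >/dev/null; python3 s.py
```

```text
6.03 turned 13.68 F [2.4 1.4 0.7] Tz 0.374 q6 0.18 z 93.4
6.2 turned 14.65 F [3.9 0.9 0.7] Tz 0.287 q6 0.2 z 93.3
6.37 turned 15.64 F [4.4 0.8 0. ] Tz 0.294 q6 0.22 z 93.3
6.53 turned 16.65 F [4.4 1.6 0.1] Tz 0.327 q6 0.23 z 93.4
6.7 turned 17.64 F [5.2 1.  0.4] Tz 0.314 q6 0.25 z 93.4
```

```bash
python3 -m creep '[-0.03,0.01,0,0.5,0.1,0,0,0,0.5,0.1]' >/dev/null; python3 s.py
python3 -m creep '[0,0,0,0.5,0.1,0,0,0,0.5,0.1]' >/dev/null; python3 s.py
python3 -m creep '[0,0,0,0.5,0.1,0,0,0,0.5,0.1]' >/dev/null; python3 s.py
python3 -m creep '[0,0,0,0.5,0.1,0,0,0,0.5,0.1]' >/dev/null; python3 s.py
```

```text
6.87 turned 18.64 F [3.1 0.8 0.2] Tz 0.346 q6 0.27 z 93.2
7.03 turned 19.64 F [2.4 0.7 0.3] Tz 0.368 q6 0.29 z 93.2
7.2 turned 20.65 F [1.7 2.1 0.5] Tz 0.353 q6 0.3 z 93.2
7.37 turned 21.64 F [ 1.6  1.2 -0.1] Tz 0.358 q6 0.32 z 93.2
```

```bash
python3 -m creep '[0,0,0,0.5,0.1,0,0,0,0.5,0.1]' >/dev/null; python3 s.py
python3 -m creep '[0,0,0,0.5,0.1,0,0,0,0.5,0.1]' >/dev/null; python3 s.py
python3 -m creep '[0,0,0,0.5,0.1,0,0,0,0.5,0.1]' >/dev/null; python3 s.py
python3 -m creep '[0,0,0,0.5,0.1,0,0,0,0.5,0.1]' >/dev/null; python3 s.py
```

```text
7.53 turned 22.65 F [ 1.8  2.  -0.2] Tz 0.301 q6 0.34 z 93.2
7.7 turned 23.65 F [ 1.9  2.4 -0. ] Tz 0.336 q6 0.36 z 93.2
7.87 turned 24.65 F [0.8 1.1 0.2] Tz 0.342 q6 0.37 z 93.2
8.03 turned 25.64 F [1.  2.6 0.5] Tz 0.381 q6 0.39 z 93.2
```

```bash
cat >> s.py <<'E'
import sys;sys.exit(int(s["torque"][2]<0.2))
E
python3 -m creep '[0,0,0,0.5,0.1,0,0,0,0.5,0.1]' >/dev/null; python3 s.py || exit
python3 -m creep '[0,0,0,0.5,0.1,0,0,0,0.5,0.1]' >/dev/null; python3 s.py || exit
python3 -m creep '[0,0,0,0.5,0.1,0,0,0,0.5,0.1]' >/dev/null; python3 s.py || exit
python3 -m creep '[0,0,0,0.5,0.1,0,0,0,0.5,0.1]' >/dev/null; python3 s.py || exit
python3 -m creep '[0,0,0,0.5,0.1,0,0,0,0.5,0.1]' >/dev/null; python3 s.py || exit
python3 -m creep '[0,0,0,0.5,0.1,0,0,0,0.5,0.1]' >/dev/null; python3 s.py || exit
python3 -m creep '[0,0,0,0.5,0.1,0,0,0,0.5,0.1]' >/dev/null; python3 s.py || exit
python3 -m creep '[0,0,0,0.5,0.1,0,0,0,0.5,0.1]' >/dev/null; python3 s.py || exit
```

```text
8.2 turned 26.65 F [-0.   2.1 -1.4] Tz 0.312 q6 0.41 z 93.2
8.37 turned 27.65 F [ 0.3  2.3 -0.1] Tz 0.384 q6 0.43 z 93.2
8.53 turned 28.65 F [ 0.7  1.7 -1.2] Tz 0.316 q6 0.44 z 93.2
8.7 turned 29.65 F [-0.7  3.  -1.8] Tz 0.276 q6 0.46 z 93.2
8.87 turned 30.65 F [-0.3  2.7 -1.5] Tz 0.211 q6 0.48 z 93.2
9.03 turned 31.66 F [-0.5  3.9 -1.2] Tz 0.113 q6 0.49 z 93.2
```

```bash
python3 -m creep '[0,0,0,0.5,0.1]' >/dev/null; python3 s.py
python3 -m creep '[0,0,0,0.5,0.1]' >/dev/null; python3 s.py
python3 -m creep '[0,0,0,0.3,0.1]' >/dev/null; python3 s.py
python3 -m creep '[0,0,0,0.2,0.1]' >/dev/null; python3 s.py
```

```text
9.12 turned 32.15 F [-1.4  3.8 -2.2] Tz 0.134 q6 0.5 z 93.2
9.2 turned 32.65 F [-0.9  4.1 -2.1] Tz 0.1 q6 0.51 z 93.1
9.28 turned 32.95 F [-1.7  2.5 -1.4] Tz 0.174 q6 0.52 z 93.2
9.37 turned 33.12 F [-0.2  3.1 -2.2] Tz 0.149 q6 0.52 z 93.2
```

```bash
python3 -m creep '[0,0,0,0.4,0.1]' >/dev/null; python3 s.py
python3 -m creep '[0,0,0,0.4,0.1]' >/dev/null; python3 s.py
python3 -m creep '[0,0,0,0.4,0.1]' >/dev/null; python3 s.py
python3 -m creep '[0,0,0,0.4,0.1]' >/dev/null; python3 s.py
```

```text
9.45 turned 33.51 F [-0.8  3.3 -1.8] Tz 0.195 q6 0.53 z 93.2
9.53 turned 33.92 F [-0.9  3.  -3.3] Tz 0.36 q6 0.53 z 93.2
9.62 turned 34.32 F [-1.5  3.9 -2.9] Tz 0.462 q6 0.54 z 93.2
9.7 turned 34.72 F [-1.3  2.9 -3.5] Tz 0.534 q6 0.55 z 93.2
```

The torque dipped over about 29–33.5° and then rose sharply, so the notch middle is near 33–34°. I'll let go so the ball can settle it, then look.

```bash
python3 -m creep '[0,0,0,0,0.1,0,0,0,0,0.1,0,0,0,0,0.1]' >/dev/null; python3 s.py
python3 -m creep '[0,0,0,0,0.6,0,0,0,0,0.6,0,0,0,0,0.6,0,0,0,0,0.6,0,0,0,0,0.6]'; python3 s.py
python3 - <<'E'
from workcell import robot
import cv2,numpy as np
for n in("scene","top"):
    p=robot.capture(n);K=p["camera_matrix"];T=p["world_from_camera"];Z=p["range_z"]
    v,u=np.mgrid[:384,:512]
    X=(np.stack([(u-K[0,2])/K[0,0]*Z,(v-K[1,2])/K[1,1]*Z,Z,np.ones_like(Z)],-1)@T.T)[...,:3]
    m=(Z>0)&(np.hypot(X[...,0]-557,X[...,1]-62)<34)&(X[...,2]>109)&(X[...,2]<119)
    q=X[m][:,:2].astype(np.float32)
    if len(q)>20:
        c,V=np.linalg.eigh(np.cov(q.T));a=V[:,1];print(n,len(q),q.mean(0),cv2.minAreaRect(q),np.degrees(np.arctan2(a[1],a[0])))
    if n=="scene":cv2.imwrite("pics/d.png",cv2.resize(p["img"][150:270,190:350,::-1],None,fx=5,fy=5))
E
```

```text
9.95 turned 34.69 F [-1.1  3.4 -2.7] Tz 0.488 q6 0.55 z 93.2
clock: 10.37
ee_pos: [558.5, 60.9, 93.6]
tool_rot: [0.0, 0.33, 0.944, -0.0]
ft_force: [0.4, 0.3, 0.3]
gripper_width: 50.7
gripper_force: 0.0
10.37 turned 34.72 F [0.4 0.3 0.3] Tz 0.005 q6 0.55 z 93.6
scene 135 [555.9654   63.20093] ((554.3805541992188, 61.07067108154297), (52.147605895996094, 51.66822814941406), 13.41193675994873) 142.31966371343657
```

View pics/d.png

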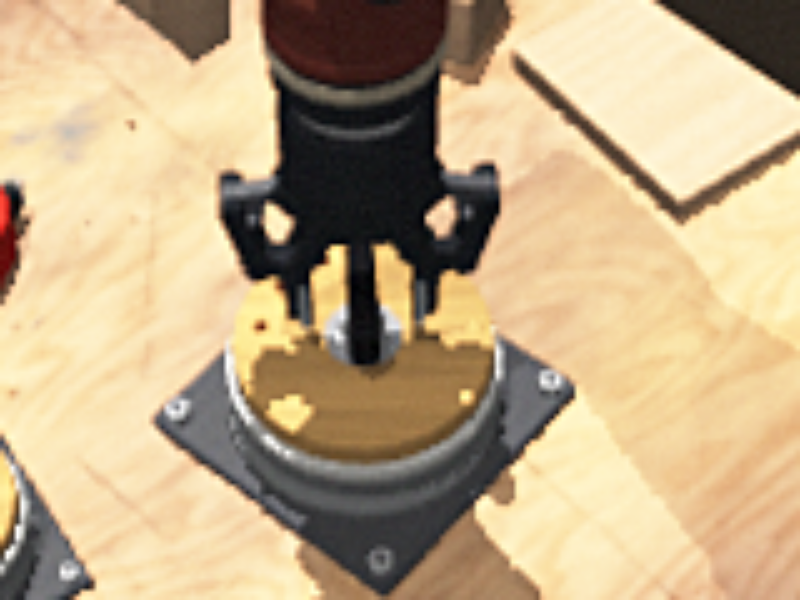

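The bar stands free between the open fingers at crop (363,300), pointing where expected. I'll regrip lightly at the notch middle and push down in small steps, watching Fz.

```bash
python3 -m creep '[0,0,0,-0.8,0.6,0,0,0,0,0.1,0,0,0,0,0.1,0,0,0,0,0.1,0,0,0,0,0.1]' 40
python3 -m creep '[0,0,0,0,0.1,0,0,0,0,0.1,0,0,0,0,0.1]' >/dev/null; python3 s.py
python3 -m creep '[0,0,0.05,0,0.1,0,0,0.05,0,0.1]' >/dev/null; python3 s.py
python3 -m creep '[0,0,0.05,0,0.1,0,0,0.05,0,0.1]' >/dev/null; python3 s.py
python3 -m creep '[0,0,0.05,0,0.1,0,0,0.05,0,0.1]' >/dev/null; python3 s.py
```

```text
clock: 10.88
ee_pos: [558.2, 61.1, 93.3]
tool_rot: [-0.0, 0.323, 0.946, 0.0]
ft_force: [-0.6, -0.1, -0.2]
gripper_width: 15.3
gripper_force: 44.2
11.13 turned 33.9 F [ 0.2 -0.1 -0. ] Tz 0.058 q6 0.53 z 93.3
11.3 turned 33.89 F [ 0.2 -0.4  0.5] Tz 0.039 q6 0.53 z 92.3
11.47 turned 33.9 F [-0.5 -0.   0.5] Tz 0.026 q6 0.53 z 91.2
11.63 turned 33.9 F [-1.  -0.7  0.7] Tz 0.071 q6 0.53 z 90.2
```

```bash
python3 -m creep '[0,0,0.05,0,0.1,0,0,0.05,0,0.1]' >/dev/null; python3 s.py
python3 -m creep '[0,0,0.05,0,0.1,0,0,0.05,0,0.1]' >/dev/null; python3 s.py
python3 - <<'E'
from workcell import robot
import cv2,numpy as np
p=robot.capture("scene");K=p["camera_matrix"];T=p["world_from_camera"];Z=p["range_z"]
v,u=np.mgrid[:384,:512]
X=(np.stack([(u-K[0,2])/K[0,0]*Z,(v-K[1,2])/K[1,1]*Z,Z,np.ones_like(Z)],-1)@T.T)[...,:3]
m=(Z>0)&(np.hypot(X[...,0]-557,X[...,1]-62)<34)&(X[...,2]>95)&(X[...,2]<125)
# bar end nearest the camera
a=np.radians(142.3);s=(X[...,0]-557)*np.cos(a)+(X[...,1]-62)*np.sin(a)
k=m&(s>10)&(s<32);print(np.histogram(X[...,2][k],bins=np.arange(95,126,2)))
E
```

```text
11.8 turned 33.9 F [-1.2 -0.2  0.7] Tz -0.015 q6 0.53 z 89.3
11.97 turned 33.89 F [-0.8 -1.9  1.7] Tz 0.028 q6 0.53 z 88.3
(array([ 2,  2,  2,  4,  1,  5, 19, 15,  6,  0,  0,  0,  0,  1,  0]), array([ 95,  97,  99, 101, 103, 105, 107, 109, 111, 113, 115, 117, 119,
       121, 123, 125]))
```

The grip's top has gone from 114 to about 109 mm with no spring build-up, so the pin is in the notch. I'll go on down to the stop.

```bash
python3 -m creep '[0,0,0.05,0,0.1,0,0,0.05,0,0.1]' >/dev/null; python3 s.py
python3 -m creep '[0,0,0.05,0,0.1,0,0,0.05,0,0.1]' >/dev/null; python3 s.py
python3 -m creep '[0,0,0.05,0,0.1,0,0,0.05,0,0.1]' >/dev/null; python3 s.py
python3 -m creep '[0,0,0.03,0,0.1,0,0,0,0,0.1]' >/dev/null; python3 s.py
```

```text
12.18 turned 33.9 F [-0.6  0.5  0.5] Tz 0.037 q6 0.53 z 87.2
12.35 turned 33.9 F [-0.4 -0.2  0.3] Tz 0.042 q6 0.53 z 86.2
12.52 turned 33.89 F [-5.1 -0.6 10. ] Tz 0.033 q6 0.53 z 85.8
12.68 turned 33.89 F [-4.6 -0.2  7.7] Tz 0.085 q6 0.53 z 85.9
```

```bash
python3 -m creep '[0,0,0.05,0,0.1,0,0,0,0,0.1]' >/dev/null; python3 s.py
python3 -m creep '[0,0,0.05,0,0.1,0,0,0,0,0.1]' >/dev/null; python3 s.py
```

```text
12.85 turned 33.89 F [-6.4 -0.3 12.8] Tz 0.025 q6 0.53 z 85.8
13.02 turned 33.89 F [-8.4 -0.1 16.4] Tz 0.025 q6 0.53 z 85.8
```

```bash
python3 -m creep '[0,0,-0.13,0,0.1,0,0,0,0,0.1]' >/dev/null; python3 s.py
python3 -m creep '[0,0,0,0,1,0,0,0,0,1,0,0,0,0,1,0,0,0,0,1,0,0,0,0,1]' | head -2; python3 s.py
python3 -m creep '[0,0,-1,0,1,0,0,-2,0,1,0,0,-2,0,1,0,0,-1.5,0,1,0,0,0,0,1]' |head -2; python3 s.py
python3 - <<'E'
from workcell import robot
import cv2,numpy as np
for n in("scene","top"):
    p=robot.capture(n);K=p["camera_matrix"];T=p["world_from_camera"];Z=p["range_z"]
    v,u=np.mgrid[:384,:512]
    X=(np.stack([(u-K[0,2])/K[0,0]*Z,(v-K[1,2])/K[1,1]*Z,Z,np.ones_like(Z)],-1)@T.T)[...,:3]
    m=(Z>0)&(np.hypot(X[...,0]-557,X[...,1]-62)<34)&(X[...,2]>101)&(X[...,2]<125)
    q=X[m]
    print(n,len(q),np.histogram(q[:,2],bins=np.arange(100,126,1))[0])
    k=q[(q[:,2]>103)&(q[:,2]<112)]
    if len(k)>10:print(np.median(k[:,2]),cv2.minAreaRect(k[:,:2].astype(np.float32)))
E
```

```text
13.18 turned 33.89 F [-3.5 -0.3  7.6] Tz 0.043 q6 0.53 z 85.8
clock: 13.6
ee_pos: [558.2, 61.2, 85.1]
13.6 turned 33.9 F [-0.3 -0.5  0.7] Tz -0.002 q6 0.53 z 85.1
clock: 14.02
ee_pos: [560.1, 60.9, 154.7]
14.02 turned 33.89 F [ 0.3 -0.6  0.2] Tz 0.035 q6 0.53 z 154.7
scene 121 [ 0  3  2  4  7 19 25 23 26 11  1  0  0  0  0  0  0  0  0  0  0  0  0  0
  0]
107.08011125888595 ((557.8076171875, 61.59584045410156), (15.359638214111328, 60.0914306640625), 49.71188735961914)
top 0 [0 0 0 0 0 0 0 0 0 0 0 0 0 0 0 0 0 0 0 0 0 0 0 0 0]
```

The top is at about 107 mm. To be sure it is on its stop, I'll press the top with shut fingers, gently.

```bash
python3 -m creep '[0,0,0,0,0,0,0,0,0,0,0,0,0,0,0,0,0,0,0,0,0,0,0,0,0]' |head -2
python3 -m creep '[0,0,0,0,0,0,0,0,0,0,0,0,0,0,0,0,0,0,0,0,0,0,0,0,0]' >/dev/null; python3 st.py
python3 -m creep '[0,0,1,0,0,0,0,1,0,0,0,0,1,0,0,0,0,0.5,0,0,0,0,0,0,0]' >/dev/null; python3 s.py
python3 -m creep '[0,0,0.1,0,0,0,0,0,0,0]' >/dev/null; python3 s.py
python3 -m creep '[0,0,0.1,0,0,0,0,0,0,0]' >/dev/null; python3 s.py
python3 -m creep '[0,0,0.1,0,0,0,0,0,0,0]' >/dev/null; python3 s.py
```

```text
clock: 14.53
ee_pos: [558.0, 61.2, 149.8]
t 14.95 pos [558.2  61.1 150.3] yaw_y 52.3 tilt [ 0.  0. -1.] to centre, tool cm [ 0.15 -0.01 -0.  ] F [ 0.6 -0.7 -0.4] T [ 0.02 -0.   -0.  ] w 0.0 q [-0.12 -0.01 -0.18  1.4   0.    0.53]
15.37 turned 33.89 F [ 0.2 -0.2 -0.6] Tz 0.035 q6 0.53 z 114.5
15.53 turned 33.89 F [-2.  -0.1  4.9] Tz 0.06 q6 0.53 z 114.0
15.7 turned 33.89 F [-5.3  0.1 11.8] Tz 0.05 q6 0.53 z 114.0
15.87 turned 33.88 F [-8.6  1.  18.3] Tz -0.028 q6 0.53 z 113.9
```

Hard contact at TCP 114 puts the top at 106 mm, exactly 8 mm down. I'll retreat and hand in.

```bash
python3 -m creep '[0,0,-0.5,0,0,0,0,-2,0,0,0,0,-3,0,0,0,0,-3,0,0,0,0,-1,0,0]' >/dev/null
python3 -m creep '[0,0,0,0,0,0,0,0,0,0,0,0,0,0,0]' >/dev/null; python3 s.py; python3 -c "
from workcell import robot
print(robot.finish_job())"
```

```text
16.53 turned 33.9 F [-0.4  0.1  0. ] Tz -0.07 q6 0.53 z 205.4
the job is handed in; nothing more can be done
None
```

The fixture was turned about 34° clockwise to where the torque dipped, and the grip was pushed down the full 8 mm to its stop with no pin resistance felt on the way; I then let go, backed the arm off and handed the job in (no verdict came back).

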